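# Put the closed containers into their holders

## Task

Tidy the closed containers into the white holders that fit them: lay the sample tube that lies on the counter in the long two-saddle cradle, and stand the dropper vial in the small round holder, the specimen cup in the middle-sized one and the tall white bottle, last of all, in the large one. Each must stand upright, or for the tube lie level, inside its holder's rim. Leave the open beaker and the tape roll where they are.

Things in the scene. Friction and masses are not known exactly. Their poses are not given: they have to be found in the camera images.
- tube_mid (a point): Stoppered blood-sample tube lying flat on the counter, 84 mm long, 15 mm across, dark red with a label and a purple stopper. This point: its middle, 7.5 mm above its underside. y runs along the tube (the stopper's end does not matter); z is up. It does not roll.
- vial_mid (a point): Dropper vial standing upright, amber, with a white cap: body 26 mm diameter up to 42 mm, cap 17 mm diameter, 58 mm high in all. This point: on its axis, 29 mm above its underside; z is up.
- cup_mid (a point): White lidded specimen cup standing upright, 55 mm high: body 45 mm diameter, lid (top 10 mm) 49 mm diameter. This point: on its axis, 27.5 mm above its underside; z is up.
- bottle_cap (a point): Tall white reagent bottle standing upright, 190 mm high, body 76 mm diameter (too wide to grasp), about 0.5 kg; screw cap 33 mm diameter from 160 to 190 mm up, fixed tight: lift the bottle by it. This point: on the axis in the cap, 176 mm above the underside; z is up.
- tube_cradle: Fixed cradle of white plastic for the tube: a base plate 43 x 112 x 3 mm with two U-shaped saddles at its ends, the middle 48 mm between them free for fingers. The channel runs along y: 31 mm wide between side lips, 100 mm long between end stops, its floor 12 mm above the counter, lips and stops up to 20 mm. Laid in it, the tube bridges both saddles with its middle 19.5 mm up. Origin: centre of the underside, on the counter; y along the channel, either way round, z up.
- vial_holder: Fixed round holder of white plastic, a shallow open cup like a coaster with a rim: inner diameter 42 mm, outer 50 mm, rim top 10 mm above the counter, inner floor 3 mm above it. The smallest round one of the four holders; for the dropper vial. Origin: centre of its underside, on the counter, z up.
- cup_holder: Fixed round holder of white plastic, a shallow open cup like a coaster with a rim: inner diameter 62 mm, outer 70 mm, rim top 10 mm above the counter, inner floor 3 mm above it. The middle-sized round one of the four holders; for the specimen cup. Origin: centre of its underside, on the counter, z up.
- bottle_holder: Fixed round holder of white plastic, a shallow open cup like a coaster with a rim: inner diameter 92 mm, outer 100 mm, rim top 10 mm above the counter, inner floor 3 mm above it. The largest round one of the four holders; for the tall white bottle. Origin: centre of its underside, on the counter, z up.
- beaker_mid (a point): Open clear glass beaker, 50 mm diameter, 67 mm high, loose. This point: on its axis, 33.5 mm up. Not to be moved.
- tape_roll_mid (a point): Roll of cream label tape lying flat, 55 mm diameter, 18 mm high, loose. This point: its centre, 9 mm up. Not to be moved.
There are look-alikes about, which are no part of the job. What is shaped like the part that bears cup_mid but purple is not meant.

How it is judged:
On the way, in this order (a step that is already met when the one before it is completed fails the run):
1. tube, vial and specimen cup are all in their own holders (x of tube_mid in the frame of tube_cradle between -0.012 and 0.012 m and y of tube_mid in the frame of tube_cradle between -0.013 and 0.013 m and z of tube_mid in the frame of tube_cradle between 0.0155 and 0.0235 m and angle between the y axis of tube_mid and the y axis of tube_cradle, either way round below 0.3 rad and angle between tube_mid's own z axis and vertical below 0.15 rad and horizontal distance between vial_mid and vial_holder below 0.012 m and z of vial_mid in the frame of vial_holder between 0.028 and 0.036 m and angle between each of vial_mid, cup_mid's own z axis and vertical below 0.12 rad and horizontal distance between cup_mid and cup_holder below 0.012 m and z of cup_mid in the frame of cup_holder between 0.0265 and 0.0345 m), for 0.2 s.
2. then the tall bottle stands in the large holder (horizontal distance between bottle_cap and bottle_holder below 0.012 m and z of bottle_cap in the frame of bottle_holder between 0.175 and 0.183 m and angle between bottle_cap's own z axis and vertical below 0.12 rad), for 0.2 s.
At the end, for the whole second after the job is handed in: The tube lies level on both saddles of the cradle (within 12 mm across, 13 mm along, 0.3 rad); vial, cup and bottle each stand upright on the floor of their own round holder (axis within 12 mm of its centre, height within 4 mm); all at rest. The bottle went in last (all of step 1 and all of step 2 and linear speed of each of tube, vial, cup, bottle below 0.02 m/s); the robot touches nothing.
It fails at once if the beaker was moved more than 25 mm (distance of beaker_mid from where it was at the start of the episode above 0.025 m).
It fails at once if the tape roll was moved more than 25 mm (distance of tape_roll_mid from where it was at the start of the episode above 0.025 m).
It also fails if it takes over 125 s, if anything falls off the work surface, if the arm or the gripper's body presses on something with over 40 N, if the wrist force passes 120 N, or if a joint passes its speed limit or range.

## Robot

A 6-joint arm with a two-finger parallel gripper is mounted at the origin on a cart in front of the work surface, level with it; the furniture and walls round the work are solid. World frame = base frame: x ahead of the robot, y to its left, z up, the work surface at z = 0. Lengths are in m, angles in rad, forces in N, time in s.
With the tool pointing down it reaches from about 0.25 to 0.725 m from the base axis. Payload 9.7 kg.
Tool frame: the origin (TCP) lies midway between the tips of the shut fingers; the grasp point (between the pads) lies robot.hold_point_z behind it (robot.hold_point_z is the distance from the TCP to the grasp point, in m); z points along the fingers, y is the line along which they close (so a half turn about z gives the same grasp; the last joint's range is limited). The gripper opens to 85 mm and grips with 20 to 120 N. Pads are 22 mm wide; open, the fingers measure 114 mm over their backs; the gripper's body (76 mm by 85 mm) begins 54 mm behind the grasp point. The pads swing forward as they close: fully open they stand 13 mm farther back than shut.
Start: joints at [-1.284, 0.087, 0.176, 1.66, 0, 1.571], TCP at [0.156, -0.528, 0.231] pointing down, gripper open.
Joint ranges: [-3.13, 3.13], [-0.85, 1.81], [-1.15, 1.24], [-2.2, 2.28], [-1.44, 1.52], [-3.14, 3.14]. Speed limits (rad/s): [2.22, 2.22, 2.57, 3.14, 3.14, 3.14].

## Interface

Orientations are given as a unit quaternion [w, x, y, z].
In Python, from cell import robot gives the robot as it stands.
- The arm moves only by the shell command python3 -m handwheel 'ROWS' [FORCE]. ROWS is JSON, one flat list of numbers, 7 for each row, row after row: the shift along the tool's x, y, z in m, then the turn, a rotation vector about the tool's x, y, z in degrees, then the closure, from -1 (fully open) to 1 (shut). In form: [tx, ty, tz, ax, ay, az, grip, tx, ty, tz, ax, ay, az, grip, ...]. A call has 1 to 5 rows; each row is the pose to reach, as a shift and turn from the pose commanded when the call began, along the tool's axes at that moment; what a row does not reach only later rows make up. A row lasts 1/10 s, in which the tool goes at most 50 mm and 8.59 degrees, less where a joint would pass 70% of its speed; a pose out of reach is approached as far as the arm can. A call with a gripper value outside its range is refused whole. The fingers move at their own pace and stop on an object; FORCE is the grip in N (left out, the last holds). Time passes only in rows, so rows that repeat a pose let the fingers close. It gives the time, the measured TCP pose, the force and the opening at its end, in the units of the state.
- robot.read_state(): the state, without advancing time (a new reading comes with each control period).
- robot.snapshot(name): name is "scene" or "top" or "wrist"; returns the picture (480x640x3 uint8, red, green, blue); there is no depth.
- robot.get_calibration(name): a dict with "intrinsics" (3x3 intrinsics, pixels), "rvec" (rotation vector, rad) and "tvec" (3), from world to camera coordinates, as OpenCV has them. Camera axes: x right, y down, z forward; pixel columns grow to the right and rows downward; lengths in m; the calibration is good to about 2 mm. A picture is of the moment at which its call begins: read the wrist's pose just before it. get_calibration takes no time and is no camera call; for the wrist camera it gives the pose at the moment of the call.
- robot.sign_off(): hands the job in, once; it reports no verdict.
The state is a dict: "time_s": time; "joint_positions": joint angles; "joint_vel": joint speeds; "tau": joint torques, N m; "eef_pos": TCP position; "tool_rot": TCP orientation; "ft_force": force on the tool from outside, world axes, zero at the start; "torque": the same for the moment, N m; "opening": opening from 0.0 (shut) to 1.0 (fully open).
Only numpy, scipy, OpenCV 4.12 (cv2) and the standard library are available. Lean on these libraries where they do the work, as an engineer would, in place of code of your own. Each camera call takes 0.05 s, during which the arm holds its last target. There are 200 camera calls.

## Working session

There is one attempt and no reset: what is moved stays moved. The work goes in short steps, Python scripts to look and compute and a shell command to move; the robot and the scene stay as the last step left them, time stands still between calls to the robot, and variables do not carry over. Pictures are saved under pics/ and viewed, on a budget of 14 in all, crops included, one or two more only if the job needs it, and the job is handed in when it is done.

```bash
ls; mkdir -p pics; python3 - <<'E'
from cell import robot
import cv2
print(robot.hold_point_z, robot.read_state())
for n in("scene","top"):
    cv2.imwrite(f"pics/{n}0.png",robot.snapshot(n)[:,:,::-1]); print(n,robot.get_calibration(n))
print(robot.get_calibration("wrist"))
E
```

```text
pics
0.0187 {'time_s': 0.0, 'joint_positions': array([-1.28401641e+00,  8.74640395e-02,  1.75145246e-01,  1.65982273e+00,
       -2.26243014e-05,  1.57081777e+00]), 'joint_vel': array([ 0.00112903,  0.00040469, -0.00104431, -0.00267863,  0.00036052,
       -0.00068273]), 'tau': array([ 4.96160374e-04, -5.20382094e+01,  4.64809477e+01,  1.59592624e-02,
        1.65229985e-04,  1.29553788e-05]), 'eef_pos': array([ 0.15550319, -0.52731435,  0.23058661]), 'tool_rot': array([-6.64077100e-04,  9.89738570e-01,  1.42888458e-01, -1.07316742e-04]), 'ft_force': array([-0.50141081,  0.75245375, -0.45789707]), 'torque': array([0.02469654, 0.02621395, 0.02094031]), 'opening': 0.9995206045128529}
scene {'intrinsics': array([[558.53686787,   0.        , 323.21571745],
       [  0.        , 558.53686787, 239.31295361],
       [  0.        ,   0.        ,   1.        ]]), 'rvec': array([ 1.08666384, -2.16104391,  1.21007626]), 'tvec': array([0.38290418, 0.36812095, 0.85523767])}
top {'intrinsics': array([[485.24792798,   0.        , 332.5280663 ],
       [  0.        , 485.24792798, 239.62392645],
       [  0.        ,   0.        ,   1.        ]]), 'rvec': array([ 2.07115624, -2.15775371,  0.22727939]), 'tvec': array([0.02899536, 0.61504927, 1.16714794])}
{'intrinsics': array([[393.9268336 ,   0.        , 312.32558408],
       [  0.        , 393.9268336 , 244.37347917],
       [  0.        ,   0.        ,   1.        ]]), 'rvec': array([-2.3261031 ,  1.73929449,  0.24907045]), 'tvec': array([-0.55054729, -0.0368566 ,  0.37920094])}
```

View pics/top0.png

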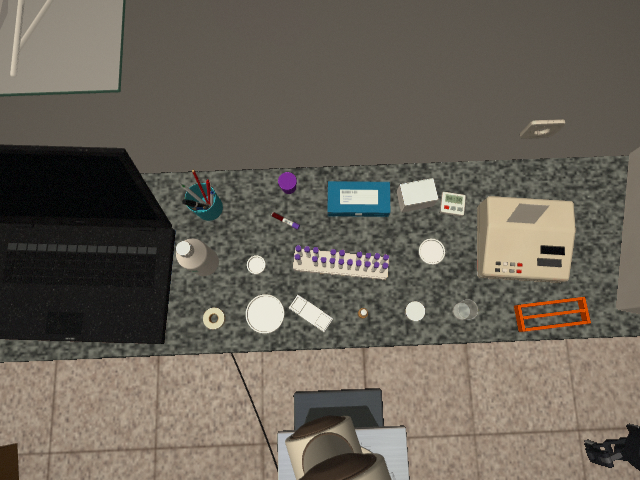

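View pics/scene0.png

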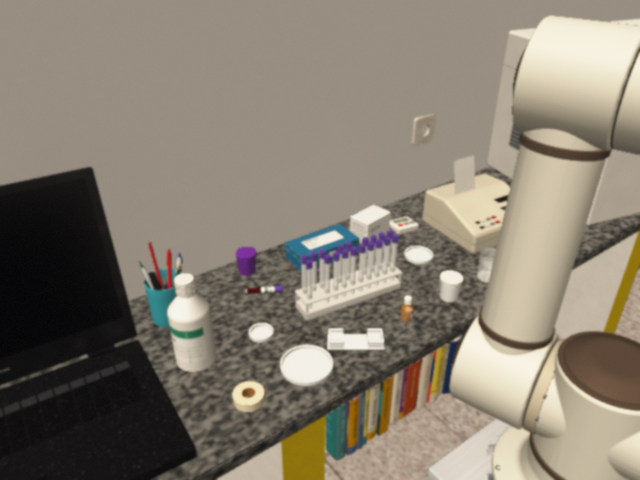

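The top view shows the vial holder at (256,265), bottle holder (265,314), cup holder (432,252) and cradle (311,312). The objects are: tube (286,220), vial (363,313), cup (415,311), bottle (cap 184,248), beaker (465,311) and tape (213,318). The purple cup at (288,182) and the rack are decoys. The scene view agrees.

```bash
cat > h.py <<'E'
import numpy as np, cv2
from cell import robot
from scipy.spatial.transform import Rotation as R
def toworld(cal,uv,z):
    K=cal["intrinsics"];Rm=cv2.Rodrigues(np.array(cal["rvec"]))[0];t=np.array(cal["tvec"])
    p=cv2.undistortPoints(np.array([[uv]],float),K,None)[0,0]
    c=-Rm.T@t; d=Rm.T@np.array([p[0],p[1],1.]); return c+d*(z-c[2])/d[2]
def toolpose():
    s=robot.read_state(); q=s["tool_rot"]; return s, np.array(s["eef_pos"]), R.from_quat([q[1],q[2],q[3],q[0]])
def shift(target,yaw=None):
    """shift in tool axes [m] and rotvec [deg] to reach target TCP, pointing down with closing axis (tool y) at world angle yaw"""
    s,p,r=toolpose(); out=r.inv().apply(np.array(target)-p); rv=np.zeros(3)
    if yaw is not None:
        best=None
        for k in (0,np.pi):
            a=yaw+k; y=np.array([np.cos(a),np.sin(a),0]); z=np.array([0,0,-1.]); x=np.cross(y,z)
            v=(r.inv()*R.from_matrix(np.c_[x,y,z])).as_rotvec(degrees=True)
            if best is None or np.linalg.norm(v)<np.linalg.norm(best): best=v
        rv=best
    print("t",s["time_s"],"tcp",p.round(4),"shift",out.round(4),"rot",rv.round(2),"q6",s["joint_positions"].round(2))
E
python3 - <<'E'
from h import *
im=cv2.imread("pics/top0.png"); cal=robot.get_calibration("top")
m=(im.min(2)>150).astype(np.uint8)
n,l,st,c=cv2.connectedComponentsWithStats(m)
for i in range(1,n):
    if st[i,4]>40 and c[i,1]>160 and c[i,1]<345 :
        e=cv2.fitEllipse(np.argwhere(l==i)[:,::-1].astype(np.float32))
        print(st[i],c[i].round(1),toworld(cal,c[i],.01).round(4), cv2.minAreaRect(np.argwhere(l==i)[:,::-1].astype(np.float32)))
for n,uv,z in [("vialcap",(363,313),.058),("cup",(415,311),.055),("bcap",(184,248),.19),("tube",(286,220),.0075),("te1",(272,213),.0075),("te2",(299,227),.0075)]: print(n,toworld(cal,uv,z).round(4))
a=im[195:340,165:345]; cv2.imwrite("pics/topL.png",cv2.resize(a,None,fx=4.1,fy=4.1,interpolation=cv2.INTER_CUBIC))
E
```

```text
[400 178  38  27 745] [418.6 191.4] [ 0.751  -0.2353  0.01  ] ((418.6471252441406, 191.28492736816406), (21.930335998535156, 34.70767593383789), 79.3803482055664)
[340 190  38  14 532] [358.5 196.5] [ 0.7432 -0.0718  0.01  ] ((358.5, 196.5), (13.0, 37.0), 90.0)
[441 192  24  23 279] [452.3 204. ] [ 0.7121 -0.3232  0.01  ] ((452.7369689941406, 202.95953369140625), (23.6448917388916, 19.91949462890625), 8.746162414550781)
[ 484  198   91   80 4959] [527.2 237.2] [ 0.6127 -0.5139  0.01  ] ((529.7305908203125, 237.39743041992188), (87.64994812011719, 75.56877899169922), 3.317781448364258)
[419 239  26  25 514] [431.4 251.2] [ 0.5853 -0.2561  0.01  ] ((431.5, 251.0), (24.0, 25.0), 90.0)
[176 240  16  28 295] [182.9 253.6] [0.6056 0.3984 0.01  ] ((182.820556640625, 254.04522705078125), (27.479759216308594, 14.18478775024414), 83.9909896850586)
[ 293  249   95   30 1176] [338.4 265.3] [ 0.5578 -0.0095  0.01  ] ((340.53961181640625, 263.1039733886719), (94.82704162597656, 21.79131317138672), 5.710593223571777)
[247 255  18  19 253] [255.9 264.4] [0.569  0.2067 0.01  ] ((255.5, 264.0), (18.0, 17.0), 90.0)
[ 246  294   38   39 1144] [264.8 313.5] [0.4406 0.1851 0.01  ] ((264.5, 313.0), (38.0, 37.0), 90.0)
[289 295  44  37 695] [310.7 313. ] [0.4369 0.067  0.01  ] ((310.43896484375, 312.7705383300781), (43.00468063354492, 16.53234100341797), 34.508522033691406)
[406 301  19  20 300] [414.9 310.7] [ 0.4318 -0.2009  0.01  ] ((415.0, 310.5), (19.0, 18.0), 90.0)
[203 308  21  21 266] [213.2 317.9] [0.4347 0.3173 0.01  ] ((213.0, 318.0), (20.0, 20.0), 90.0)
vialcap [ 0.4287 -0.0639  0.058 ]
cup [ 0.4285 -0.1933  0.055 ]
bcap [0.5835 0.3417 0.19  ]
tube [0.6864 0.1255 0.0075]
te1 [0.7073 0.1627 0.0075]
te2 [0.6657 0.0912 0.0075]
```

View pics/topL.png

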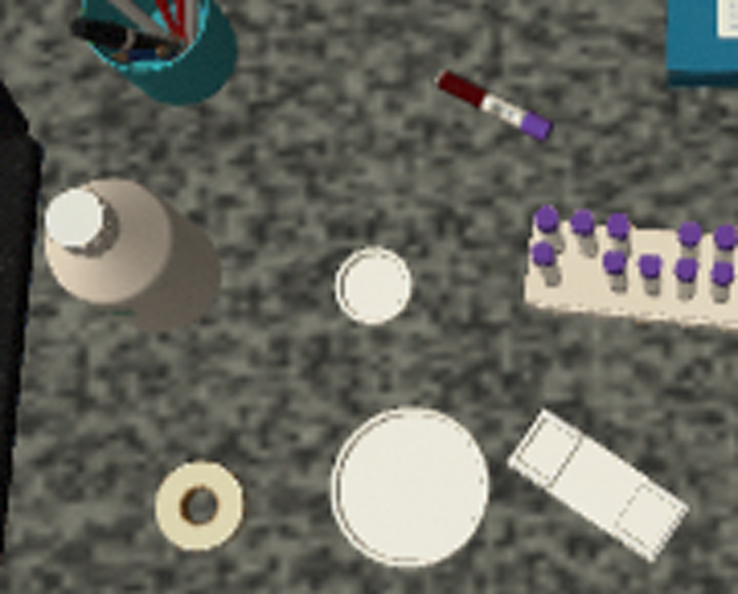

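The enlarged crop (4.1x) gives tube ends at (440,80) and (549,128), the bottle cap at (77,217), the vial holder at (374,286) and the bottle holder at (411,487). The cradle corners are at (546,410), (688,508), (655,560) and (510,462). Next I go above the cup.

```bash
python3 - <<'E'
from h import *
cal=robot.get_calibration("top")
f=lambda u,v,z: toworld(cal,(165+(u+.5)/4.1-.5,195+(v+.5)/4.1-.5),z)
a,b=f(440,80,.0075),f(549,128,.0075); print("tube",(a+b)/2,np.degrees(np.arctan2(*(b-a)[[1,0]])),np.linalg.norm(b-a))
a,b=f(528,436,.02),f(671.5,534,.02); print("cradle",(a+b)/2,np.degrees(np.arctan2(*(b-a)[[1,0]])),np.linalg.norm(b-a))
print("vh",f(374,286,.01),"bh",f(411,487,.01),"bcap",f(77,217,.19))
print("beaker",toworld(cal,(466,311),.03))
w=robot.get_calibration("wrist"); Rm=cv2.Rodrigues(w["rvec"])[0]; s,p,r=toolpose()
print("cam in tool",r.inv().apply(-Rm.T@w["tvec"]-p), "cam z in tool",r.inv().apply(Rm[2]),"cam x in tool",r.inv().apply(Rm[0]))
shift([.429,-.195,.2],0)
E
```

```text
tube [0.68653728 0.12763568 0.0075    ] -116.55578112330811 0.07876788472618759
cradle [0.43665872 0.06645836 0.02      ] -126.26692195277654 0.10814444076796424
vh [0.56900942 0.20684076 0.01      ] bh [0.4407075  0.18479075 0.01      ] bcap [0.5846379  0.34307205 0.19      ]
beaker [ 0.42458717 -0.32667191  0.03      ]
cam in tool [ 0.07063522  0.00082622 -0.1433643 ] cam z in tool [-2.79840724e-01  5.10287303e-04  9.60046306e-01] cam x in tool [-1.51000146e-04  9.99999823e-01 -5.75538076e-04]
t 0.1 tcp [ 0.1555 -0.5273  0.2306] shift [ 0.3563 -0.2414  0.0309] rot [-6.000e-02 -5.000e-02 -7.357e+01] q6 [-1.28  0.09  0.18  1.66  0.    1.57]
```

```bash
python3 -m handwheel '[0.18,-0.12,0.015,0,0,-40,-1, 0.18,-0.12,0.015,0,0,-40,-1, 0.18,-0.12,0.015,0,0,-40,-1, 0.18,-0.12,0.015,0,0,-40,-1, 0.18,-0.12,0.015,0,0,-40,-1]' 40; python3 -c "
from h import *
shift([.429,-.195,.2],0)"
```

```text
time_s: 0.6
eef_pos: [0.296, -0.3585, 0.2159]
tool_rot: [-0.0, 0.879, 0.477, 0.0]
ft_force: [-0.2, -1.2, -1.0]
opening: 0.998
t 0.6 tcp [ 0.296  -0.3585  0.2159] shift [0.2096 0.0222 0.0161] rot [-1.000e-02 -5.000e-02 -3.308e+01] q6 [-0.88 -0.12 -0.06  1.63  0.    1.27]
```

```bash
python3 -m handwheel '[0.21,0.022,0.016,0,0,-33,-1, 0.21,0.022,0.016,0,0,-33,-1, 0.21,0.022,0.016,0,0,-33,-1, 0.21,0.022,0.016,0,0,-33,-1, 0.21,0.022,0.016,0,0,-33,-1]'; python3 -c "
from h import *
shift([.429,-.195,.2],0)
np.save('w1.npy',robot.get_calibration('wrist'),allow_pickle=True)
cv2.imwrite('pics/w1.png',robot.snapshot('wrist')[:,:,::-1])"
```

```text
time_s: 1.1
eef_pos: [0.4306, -0.1953, 0.1994]
tool_rot: [-0.001, 0.708, 0.706, 0.0]
ft_force: [-0.6, -0.2, 0.2]
opening: 0.997
t 1.1 tcp [ 0.4306 -0.1953  0.1994] shift [ 0.0003 -0.0016 -0.0006] rot [-0.03 -0.07 -0.11] q6 [-0.43 -0.11 -0.08  1.6   0.    1.15]
```

View pics/w1.png

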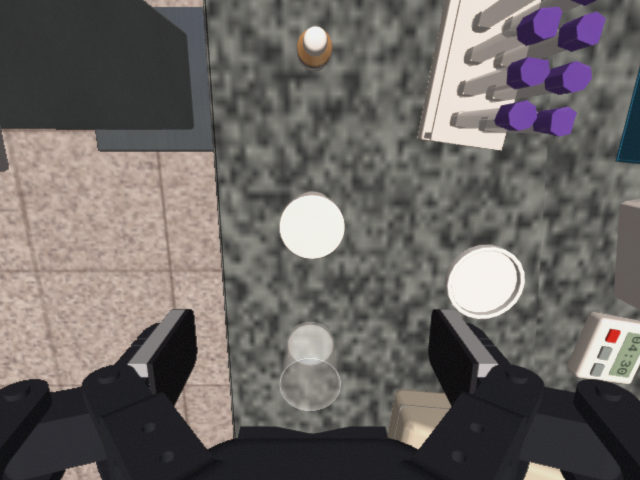

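The wrist view shows the cup lid at (312,226), vial cap (315,38), cup holder ring (485,282) and beaker rim (310,384).

```bash
python3 -c "
from h import *
w=np.load('w1.npy',allow_pickle=True).item()
for n,uv,z in [('cup',(312,226.5),.055),('cupbaseholder',(485.5,282),.01),('vial',(315.5,38.5),.058),('beaker',(310,384),.067)]: print(n,toworld(w,uv,z).round(4))
c=toworld(w,(312,226.5),.055)
shift([c[0],c[1],.012],0)"
```

```text
cup [ 0.43   -0.1949  0.055 ]
cupbaseholder [ 0.5865 -0.2576  0.01  ]
vial [ 0.4326 -0.0679  0.058 ]
beaker [ 0.4281 -0.3235  0.067 ]
t 1.15 tcp [ 0.4304 -0.1957  0.1994] shift [ 0.0006 -0.0002  0.1874] rot [-0.05 -0.06 -0.32] q6 [-0.43 -0.11 -0.08  1.6   0.    1.15]
```

```bash
python3 -m handwheel '[0,0,0.05,0,0,0,-1, 0,0,0.1,0,0,0,-1, 0,0,0.14,0,0,0,-1, 0,0,0.17,0,0,0,-1, 0,0,0.187,0,0,0,-1]'; python3 -m handwheel '[0,0,0,0,0,0,-1, 0,0,0,0,0,0,1, 0,0,0,0,0,0,1, 0,0,0,0,0,0,1, 0,0,0,0,0,0,1]' 40; python3 -m handwheel '[0,0,0,0,0,0,1, 0,0,0,0,0,0,1, 0,0,0,0,0,0,1, 0,0,0,0,0,0,1, 0,0,0,0,0,0,1]'
```

```text
time_s: 1.65
eef_pos: [0.4266, -0.199, 0.0103]
tool_rot: [-0.002, 0.712, 0.703, -0.001]
ft_force: [0.3, -0.8, 1.3]
opening: 1.0
time_s: 2.15
eef_pos: [0.4295, -0.1993, 0.0149]
tool_rot: [0.001, 0.711, 0.703, 0.0]
ft_force: [-1.1, -0.7, 4.5]
opening: 0.558
time_s: 2.65
eef_pos: [0.4295, -0.1993, 0.0149]
tool_rot: [0.001, 0.711, 0.704, 0.0]
ft_force: [-1.3, -0.9, 5.2]
opening: 0.559
```

```bash
python3 -m handwheel '[0,0,-0.02,0,0,0,1, 0,0,-0.05,0,0,0,1, 0,0,-0.08,0,0,0,1, 0,0,-0.08,0,0,0,1, 0,0,-0.08,0,0,0,1]'; python3 -c "
from h import *
np.save('w2.npy',robot.get_calibration('wrist'),allow_pickle=True)
cv2.imwrite('pics/w2.png',robot.snapshot('wrist')[:,:,::-1])
shift([.5865,-.262,.09],0)"
```

```text
time_s: 3.15
eef_pos: [0.4294, -0.199, 0.0944]
tool_rot: [0.001, 0.711, 0.704, 0.0]
ft_force: [-0.7, 0.5, -1.1]
opening: 0.556
t 3.2 tcp [ 0.4288 -0.1987  0.0933] shift [-0.0617  0.1583  0.0034] rot [ 0.02  0.01 -0.57] q6 [-0.43 -0.11 -0.28  1.39 -0.    1.15]
```

View pics/w2.png

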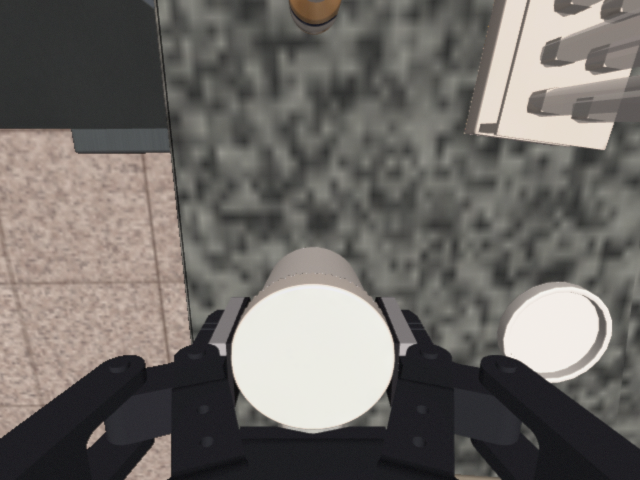

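The cup is held, with its lid at (313,357); the holder ring is at (556,331).

```bash
python3 -c "
from h import *
w=np.load('w2.npy',allow_pickle=True).item()
c=toworld(w,(313,357),.133);h=toworld(w,(556,331.5),.01);print(c,h)
s,p,r=toolpose(); t=h-(c-p);t[2]=.09;print(t);shift(t,0)"
```

```text
[ 0.42960361 -0.19501059  0.133     ] [ 0.58576256 -0.25550864  0.01      ]
[ 0.58493368 -0.25922973  0.09      ]
t 3.2 tcp [ 0.4288 -0.1987  0.0933] shift [-0.0589  0.1568  0.0034] rot [ 0.02  0.01 -0.57] q6 [-0.43 -0.11 -0.28  1.39 -0.    1.15]
```

```bash
python3 -m handwheel '[-0.015,0.04,0,0,0,0,1, -0.03,0.08,0,0,0,0,1, -0.045,0.12,0,0,0,0,1, -0.06,0.157,0.003,0,0,0,1, -0.06,0.157,0.003,0,0,0,1]'; python3 -c "
from h import *
shift([.5852,-.2602,.02])"
```

```text
time_s: 3.7
eef_pos: [0.5872, -0.261, 0.0854]
tool_rot: [-0.002, 0.711, 0.704, -0.001]
ft_force: [-0.9, 0.9, -0.9]
opening: 0.561
t 3.7 tcp [ 0.5872 -0.261   0.0854] shift [ 0.0007 -0.0018  0.0654] rot [0. 0. 0.] q6 [-0.42  0.31  0.15  1.42 -0.    1.16]
```

```bash
python3 -m handwheel '[0,-0.001,0.02,0,0,0,1, 0,-0.001,0.04,0,0,0,1, 0,-0.001,0.055,0,0,0,1, 0,-0.001,0.06,0,0,0,1, 0,-0.001,0.06,0,0,0,1]';  python3 -c "
from h import *
shift([.5852,-.2602,.0185])"
```

```text
time_s: 4.2
eef_pos: [0.5834, -0.2599, 0.0295]
tool_rot: [-0.001, 0.711, 0.704, -0.0]
ft_force: [-0.2, 1.0, -0.0]
opening: 0.556
t 4.2 tcp [ 0.5834 -0.2599  0.0295] shift [-0.0003  0.0018  0.011 ] rot [0. 0. 0.] q6 [-0.42  0.31  0.05  1.31  0.    1.16]
```

```bash
python3 -m handwheel '[0,0.001,0.004,0,0,0,1, 0,0.001,0.008,0,0,0,1, 0,0.001,0.011,0,0,0,1, 0,0.001,0.011,0,0,0,1, 0,0.001,0.011,0,0,0,1]'
```

```text
time_s: 4.7
eef_pos: [0.5851, -0.2603, 0.0194]
tool_rot: [0.0, 0.711, 0.704, 0.0]
ft_force: [0.6, -0.2, -0.7]
opening: 0.557
```

Release a millimetre or so lower, then rise.

```bash
python3 -m handwheel '[0,0,0.002,0,0,0,1, 0,0,0.002,0,0,0,1, 0,0,0.002,0,0,0,-0.4, 0,0,0.002,0,0,0,-0.4, 0,0,0.002,0,0,0,-0.4]'; python3 -m handwheel '[0,0,0,0,0,0,-0.4, 0,0,-0.03,0,0,0,-0.4, 0,0,-0.07,0,0,0,-0.4, 0,0,-0.1,0,0,0,-0.4, 0,0,-0.12,0,0,0,-0.4]'; python3 -c "
from h import *
np.save('w3.npy',robot.get_calibration('wrist'),allow_pickle=True)
cv2.imwrite('pics/w3.png',robot.snapshot('wrist')[:,:,::-1])
shift([.431,-.066,.15],0)"
```

```text
time_s: 5.2
eef_pos: [0.5851, -0.2602, 0.0171]
tool_rot: [-0.0, 0.711, 0.704, -0.0]
ft_force: [0.6, 0.5, 0.4]
opening: 0.701
time_s: 5.7
eef_pos: [0.5857, -0.2605, 0.1401]
tool_rot: [0.001, 0.711, 0.704, 0.0]
ft_force: [1.4, 0.5, 0.1]
opening: 0.698
t 5.75 tcp [ 0.5864 -0.2608  0.1429] shift [ 0.1933 -0.1573 -0.0084] rot [ 0.32  0.14 -0.57] q6 [-0.42  0.29  0.24  1.51 -0.    1.16]
```

View pics/w3.png

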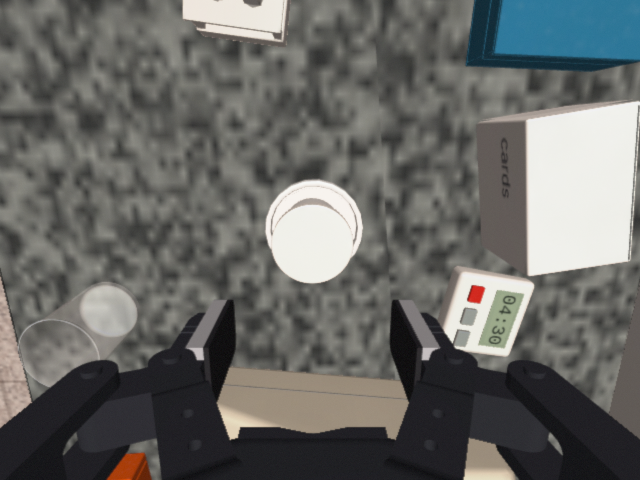

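The cup stands in its holder: lid (313,243), ring (314,228). Next is the vial.

```bash
python3 -c "
from h import *
w=np.load('w3.npy',allow_pickle=True).item()
print(toworld(w,(313,243),.058),toworld(w,(314,228.5),.01))"
python3 -m handwheel '[0.02,-0.03,-0.03,0,0,0,-0.2, 0.06,-0.06,-0.04,0,0,0,-0.2, 0.1,-0.1,-0.04,0,0,0,-0.2, 0.14,-0.13,-0.04,0,0,0,-0.2, 0.17,-0.157,-0.02,0,0,0,-0.2]'; python3 -c "
from h import *
shift([.431,-.066,.12],0)"
```

```text
[ 0.58623976 -0.25546777  0.058     ] [ 0.58705311 -0.25852203  0.01      ]
time_s: 6.25
eef_pos: [0.4305, -0.0889, 0.1595]
tool_rot: [0.002, 0.711, 0.703, 0.001]
ft_force: [0.7, 1.0, 0.3]
opening: 0.598
t 6.25 tcp [ 0.4305 -0.0889  0.1595] shift [0.0229 0.0001 0.0395] rot [ 0.23  0.03 -0.59] q6 [-0.2  -0.2  -0.23  1.53  0.    1.38]
```

```bash
python3 -m handwheel '[0.023,0,0.02,0,0,0,-0.2, 0.023,0,0.035,0,0,0,-0.2, 0.023,0,0.035,0,0,0,-0.2]'; python3 -c "
from h import *
np.save('w4.npy',robot.get_calibration('wrist'),allow_pickle=True)
cv2.imwrite('pics/w4.png',robot.snapshot('wrist')[:,:,::-1])
shift([.431,-.066,.012],0)"
```

```text
time_s: 6.55
eef_pos: [0.4302, -0.0666, 0.1211]
tool_rot: [-0.001, 0.71, 0.704, -0.001]
ft_force: [0.2, -0.1, 0.1]
opening: 0.6
t 6.6 tcp [ 0.4308 -0.0672  0.1223] shift [0.0012 0.0003 0.1103] rot [-0.08 -0.   -0.55] q6 [-0.15 -0.2  -0.31  1.46 -0.    1.43]
```

View pics/w4.png

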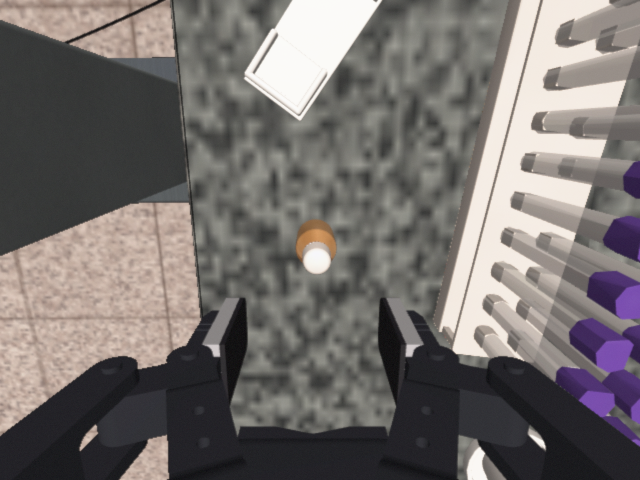

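The vial cap is at (317,259), centred between the fingers, and the rack is clear of them.

```bash
python3 -c "
from h import *
w=np.load('w4.npy',allow_pickle=True).item()
c=toworld(w,(317,259),.058);print(c);shift([c[0],c[1],.012],0)"
```

```text
[ 0.43258261 -0.0652421   0.058     ]
t 6.6 tcp [ 0.4308 -0.0672  0.1223] shift [0.0019 0.0019 0.1103] rot [-0.08 -0.   -0.55] q6 [-0.15 -0.2  -0.31  1.46 -0.    1.43]
```

```bash
python3 -m handwheel '[0.002,0.002,0.04,0,0,0,-0.2, 0.002,0.002,0.07,0,0,0,-0.2, 0.002,0.002,0.095,0,0,0,-0.2, 0.002,0.002,0.108,0,0,0,-0.2, 0.002,0.002,0.108,0,0,0,-0.2]'; python3 -m handwheel '[0,0,0,0,0,0,1, 0,0,0,0,0,0,1, 0,0,0,0,0,0,1, 0,0,0,0,0,0,1, 0,0,0,0,0,0,1]' 30; python3 -m handwheel '[0,0,0,0,0,0,1, 0,0,0,0,0,0,1, 0,0,-0.03,0,0,0,1, 0,0,-0.07,0,0,0,1, 0,0,-0.1,0,0,0,1]'; python3 -c "
from h import *
shift([.569,.2068,.13],0)"
```

```text
time_s: 7.1
eef_pos: [0.4327, -0.0656, 0.0141]
tool_rot: [-0.001, 0.711, 0.703, -0.001]
ft_force: [-1.5, 0.6, 0.2]
opening: 0.6
time_s: 7.6
eef_pos: [0.4342, -0.0653, 0.0167]
tool_rot: [0.001, 0.711, 0.704, 0.001]
ft_force: [-0.9, -2.7, 6.6]
opening: 0.278
time_s: 8.1
eef_pos: [0.4336, -0.065, 0.1178]
tool_rot: [0.001, 0.711, 0.704, 0.001]
ft_force: [1.1, -0.4, -0.8]
opening: 0.277
t 8.1 tcp [ 0.4336 -0.065   0.1178] shift [ 0.2731  0.1328 -0.012 ] rot [ 0.12  0.01 -0.56] q6 [-0.15 -0.2  -0.31  1.45  0.    1.43]
```

```bash
python3 -m handwheel '[0.045,0,-0.01,0,0,0,1, 0.09,0,-0.02,0,0,0,1, 0.135,0,-0.03,0,0,0,1, 0.18,0,-0.03,0,0,0,1, 0.22,0.02,-0.03,0,0,0,1]'; python3 -m handwheel '[0.03,0.03,0,0,0,0,1, 0.053,0.07,0,0,0,0,1, 0.053,0.1,0,0,0,0,1, 0.053,0.113,0,0,0,0,1, 0.053,0.113,0,0,0,0,1]';python3 -c "
from h import *
np.save('w5.npy',robot.get_calibration('wrist'),allow_pickle=True)
cv2.imwrite('pics/w5.png',robot.snapshot('wrist')[:,:,::-1])
shift([.569,.2068,.15],0)"
```

```text
time_s: 8.6
eef_pos: [0.4547, 0.1571, 0.1468]
tool_rot: [0.0, 0.71, 0.704, 0.001]
ft_force: [2.0, -0.5, -0.4]
opening: 0.279
time_s: 9.1
eef_pos: [0.5701, 0.2069, 0.1446]
tool_rot: [-0.0, 0.711, 0.704, -0.0]
ft_force: [-0.2, 0.1, -1.8]
opening: 0.277
t 9.15 tcp [0.5692 0.2067 0.1449] shift [ 0.0001 -0.0002 -0.0051] rot [-0.02  0.   -0.59] q6 [0.35 0.21 0.14 1.51 0.   1.93]
```

View pics/w5.png

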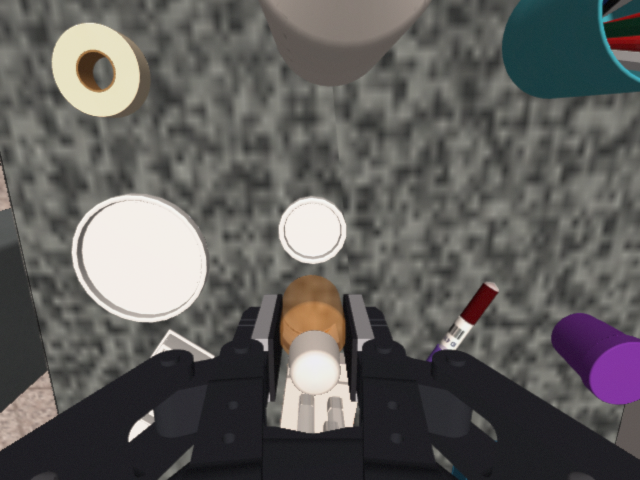

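The vial is held, with its cap top at (314,366). The vial holder is at (313,230), the bottle holder at (140,258), and the tube's red end at (487,288).

```bash
python3 -c "
from h import *
w=np.load('w5.npy',allow_pickle=True).item()
c=toworld(w,(315,368),.1865);h=toworld(w,(313,230.5),.01);print(c,h,toworld(w,(140,258),.01),'redend',toworld(w,(488,288),.0075))
Rm,t=cv2.Rodrigues(w['rvec'])[0],w['tvec'];print(cv2.projectPoints(np.array([[c[0],c[1],.1285],[c[0],c[1],.1705]]),w['rvec'],np.array(t),w['intrinsics'],None)[0])
s,p,r=toolpose(); t=h-(c-p);t[2]=.02;print(t);shift(t,0)"
```

```text
[0.57103801 0.20918581 0.1865    ] [0.57041116 0.20637437 0.01      ] [0.44169324 0.18658659 0.01      ] redend [0.703912   0.15904535 0.0075    ]
[[[314.35892462 290.85975702]]

 [[314.76896794 340.20004144]]]
[0.56855563 0.20390215 0.02      ]
t 9.15 tcp [0.5692 0.2067 0.1449] shift [-0.0028 -0.0006  0.1249] rot [-0.02  0.   -0.59] q6 [0.35 0.21 0.14 1.51 0.   1.93]
```

```bash
python3 -m handwheel '[-0.002,0,0.04,0,0,0,1, -0.002,0,0.075,0,0,0,1, -0.002,0,0.1,0,0,0,1, -0.002,0,0.112,0,0,0,1, -0.002,0,0.112,0,0,0,1]'; python3 -c "
from h import *
shift([.569,.204,.02])"
```

```text
time_s: 9.65
eef_pos: [0.5676, 0.2043, 0.0321]
tool_rot: [-0.0, 0.711, 0.704, -0.001]
ft_force: [0.3, -0.1, -0.2]
opening: 0.276
t 9.65 tcp [0.5676 0.2043 0.0321] shift [-0.0003  0.0015  0.0121] rot [0. 0. 0.] q6 [ 0.35  0.23 -0.05  1.29  0.    1.93]
```

```bash
python3 -m handwheel '[0,0.001,0.005,0,0,0,1, 0,0.001,0.009,0,0,0,1, 0,0.001,0.012,0,0,0,1, 0,0.001,0.013,0,0,0,1, 0,0.001,0.013,0,0,0,1]'; python3 -m handwheel '[0,0,0,0,0,0,0, 0,0,0,0,0,0,0, 0,0,0,0,0,0,0, 0,0,-0.02,0,0,0,0, 0,0,-0.05,0,0,0,0]';python3 -m handwheel '[0,0,-0.04,0,0,0,0, 0,0,-0.08,0,0,0,0, 0,0,-0.1,0,0,0,0, 0,0,-0.1,0,0,0,0]';  python3 -c "
from h import *
np.save('w6.npy',robot.get_calibration('wrist'),allow_pickle=True)
cv2.imwrite('pics/w6.png',robot.snapshot('wrist')[:,:,::-1])
shift([.6865,.1265,.12],np.radians(-116.6+90))"
```

```text
time_s: 10.15
eef_pos: [0.5699, 0.2047, 0.0201]
tool_rot: [0.0, 0.711, 0.704, 0.0]
ft_force: [-0.3, -0.4, -0.1]
opening: 0.28
time_s: 10.65
eef_pos: [0.5687, 0.2042, 0.0687]
tool_rot: [-0.001, 0.711, 0.704, -0.002]
ft_force: [0.5, 0.0, 1.0]
opening: 0.498
time_s: 11.05
eef_pos: [0.5712, 0.2051, 0.174]
tool_rot: [0.001, 0.711, 0.704, 0.003]
ft_force: [0.0, -0.7, -0.2]
opening: 0.501
t 11.1 tcp [0.5706 0.2049 0.1715] shift [-0.0773  0.1166  0.0518] rot [ 0.14 -0.09 26.03] q6 [ 0.34  0.21  0.19  1.56 -0.    1.93]
```

View pics/w6.png

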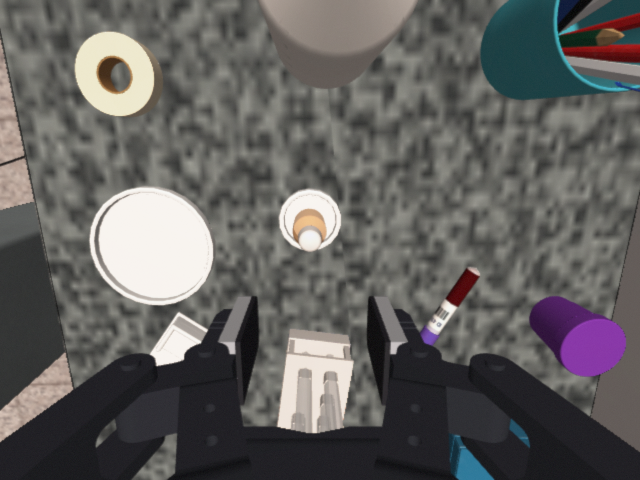

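The vial stands in its holder. The whole tube is now visible, from (475,270) to (428,342).

```bash
python3 -c "
from h import *
w=np.load('w6.npy',allow_pickle=True).item()
print('vial',toworld(w,(310,239),.061),toworld(w,(310,219),.01))
a,b=toworld(w,(475,270),.0075),toworld(w,(428,342),.0075);print(a,b,(a+b)/2,np.linalg.norm(a-b),np.degrees(np.arctan2(*(b-a)[[1,0]])))
shift([.6865,.1265,.12],np.radians(-117.5+90))"
```

```text
vial [0.57007039 0.20446794 0.061     ] [0.5700145 0.2070441 0.01     ]
[0.70743742 0.16141422 0.0075    ] [0.67290944 0.09436047 0.0075    ] [0.69017343 0.12788734 0.0075    ] 0.07542139733438515 -117.24529539742021
t 11.1 tcp [0.5706 0.2049 0.1715] shift [-0.0773  0.1166  0.0518] rot [ 0.14 -0.09 26.93] q6 [ 0.34  0.21  0.19  1.56 -0.    1.93]
```

```bash
python3 -m handwheel '[-0.03,0.04,0,0,0,8,0, -0.06,0.08,0.02,0,0,16,0, -0.078,0.117,0.05,0,0,24,0, -0.078,0.117,0.06,0,0,27,0, -0.078,0.117,0.06,0,0,27,0]';  python3 -c "
from h import *
np.save('w7.npy',robot.get_calibration('wrist'),allow_pickle=True)
cv2.imwrite('pics/w7.png',robot.snapshot('wrist')[:,:,::-1])
shift([.687,.126,.003],np.radians(-117+90))"
```

```text
time_s: 11.6
eef_pos: [0.6849, 0.1241, 0.1044]
tool_rot: [-0.001, 0.856, 0.517, -0.004]
ft_force: [-0.4, 0.4, 0.6]
opening: 0.497
t 11.65 tcp [0.685  0.125  0.1071] shift [0.0021 0.0017 0.1041] rot [-0.22  0.16 -0.52] q6 [0.18 0.44 0.36 1.5  0.   2.23]
```

View pics/w7.png

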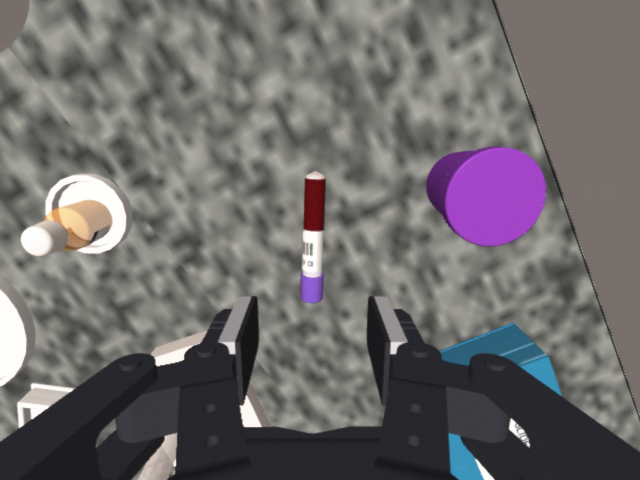

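The tube runs from (316,172) to (312,302), nearly aligned between the fingers.

```bash
python3 -c "
from h import *
w=np.load('w7.npy',allow_pickle=True).item()
a,b=toworld(w,(316,172),.0075),toworld(w,(312,301),.0075);c=(a+b)/2;an=np.degrees(np.arctan2(*(b-a)[[1,0]]));print(a,b,c,np.linalg.norm(a-b),an)
shift([c[0],c[1],.003],np.radians(an+90))"
```

```text
[0.70761796 0.16309474 0.0075    ] [0.6660886  0.08925161 0.0075    ] [0.68685328 0.12617318 0.0075    ] 0.08472009943612578 -119.35339426195607
t 11.65 tcp [0.685  0.125  0.1071] shift [0.0022 0.0015 0.1041] rot [-0.22  0.17  1.83] q6 [0.18 0.44 0.36 1.5  0.   2.23]
```

```bash
python3 -m handwheel '[0.002,0.001,0.03,0,0,1.8,0, 0.002,0.001,0.06,0,0,1.8,0, 0.002,0.001,0.085,0,0,1.8,0, 0.002,0.001,0.098,0,0,1.8,0, 0.002,0.001,0.098,0,0,1.8,0]';  python3 -m handwheel '[0,0,0,0,0,0,0]'; python3 -c "
from h import *
shift([.687,.126,.003],np.radians(-119.3+90))"
```

```text
time_s: 12.15
eef_pos: [0.6866, 0.1273, 0.011]
tool_rot: [-0.0, 0.863, 0.506, -0.001]
ft_force: [-0.2, -0.1, 0.1]
opening: 0.499
time_s: 12.25
eef_pos: [0.6883, 0.1273, 0.0138]
tool_rot: [0.0, 0.863, 0.505, 0.001]
ft_force: [1.0, -0.4, -0.5]
opening: 0.498
t 12.25 tcp [0.6883 0.1273 0.0138] shift [-0.0018 -0.0005  0.0108] rot [ 0.08 -0.07 -0.  ] q6 [0.18 0.46 0.21 1.32 0.   2.27]
```

```bash
python3 -m handwheel '[-0.001,0,0.005,0,0,0,0, -0.001,0,0.009,0,0,0,0, -0.001,0,0.009,0,0,0,0, -0.001,0,0.009,0,0,0,0]'; python3 -m handwheel '[0,0,0,0,0,0,1, 0,0,0,0,0,0,1, 0,0,0,0,0,0,1, 0,0,0,0,0,0,1, 0,0,0,0,0,0,1]' 30
```

```text
time_s: 12.65
eef_pos: [0.6874, 0.1259, 0.0031]
tool_rot: [-0.0, 0.863, 0.505, 0.0]
ft_force: [0.3, -0.3, 0.5]
opening: 0.499
time_s: 13.15
eef_pos: [0.6876, 0.126, 0.0033]
tool_rot: [0.0, 0.863, 0.505, 0.0]
ft_force: [1.4, -0.9, 1.7]
opening: 0.167
```

```bash
python3 -m handwheel '[0,0,-0.02,0,0,0,1, 0,0,-0.06,0,0,0,1, 0,0,-0.1,0,0,0,1, 0,0,-0.14,0,0,0,1, 0,0,-0.17,0,0,0,1]'; python3 -c "
from h import *
shift([.4367,.0665,.12],np.radians(-126.3+90))"
```

```text
time_s: 13.65
eef_pos: [0.6876, 0.126, 0.1759]
tool_rot: [0.0, 0.863, 0.505, 0.001]
ft_force: [0.4, -0.4, -0.1]
opening: 0.168
t 13.65 tcp [0.6876 0.126  0.1759] shift [-0.1749 -0.1895  0.0553] rot [ 0.09 -0.08  6.93] q6 [0.18 0.45 0.51 1.63 0.   2.26]
```

```bash
python3 -m handwheel '[-0.03,-0.032,0,0,0,1,1, -0.06,-0.065,0,0,0,3,1, -0.09,-0.097,0,0,0,5,1, -0.12,-0.13,0,0,0,7,1, -0.15,-0.162,0,0,0,7,1]'; python3 -m handwheel '[-0.003,-0.03,0.02,0,0,0,1, -0.003,-0.03,0.04,0,0,0,1, -0.003,-0.03,0.05,0,0,0,1]'; python3 -c "
from h import *
shift([.4367,.0665,.12],np.radians(-126.3+90))"
```

```text
time_s: 14.15
eef_pos: [0.4707, 0.0743, 0.1726]
tool_rot: [-0.0, 0.893, 0.451, -0.0]
ft_force: [0.2, -1.1, 0.6]
opening: 0.167
time_s: 14.45
eef_pos: [0.4457, 0.0901, 0.1219]
tool_rot: [-0.0, 0.892, 0.451, -0.0]
ft_force: [1.0, -0.8, -0.7]
opening: 0.165
t 14.45 tcp [0.4457 0.0901 0.1219] shift [-0.0244  0.0067  0.0019] rot [-0.02  0.02 -0.03] q6 [ 0.2  -0.15 -0.27  1.46 -0.    2.4 ]
```

```bash
python3 -m handwheel '[-0.024,0.007,0,0,0,0,1, -0.024,0.007,0,0,0,0,1, -0.024,0.007,0,0,0,0,1]'; python3 -c "
from h import *
np.save('w8.npy',robot.get_calibration('wrist'),allow_pickle=True)
cv2.imwrite('pics/w8.png',robot.snapshot('wrist')[:,:,::-1])
shift([.4367,.0665,.12],np.radians(-126.3+90))"
```

```text
time_s: 14.75
eef_pos: [0.4386, 0.0664, 0.1232]
tool_rot: [0.0, 0.893, 0.451, 0.0]
ft_force: [0.7, 1.0, 0.0]
opening: 0.166
t 14.8 tcp [0.4388 0.0667 0.1233] shift [-0.0014 -0.0016  0.0033] rot [ 0.02 -0.03 -0.11] q6 [ 0.15 -0.18 -0.29  1.46  0.    2.36]
```

View pics/w8.png

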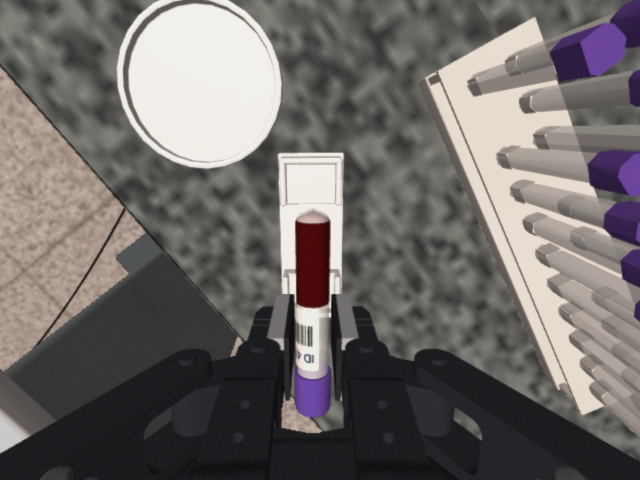

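The tube is held straight, from (313,212) to (313,414). The cradle's far outer edge is at (311,154), and its sides at columns 280 to 343 are parallel to the tube.

```bash
python3 -c "
from h import *
w=np.load('w8.npy',allow_pickle=True).item()
e=toworld(w,(311,154),.02); e2=toworld(w,(279.5,154.5),.02);e3=toworld(w,(343.5,154.5),.02)
i=toworld(w,(311,271),.02); d=(i-e);print('len',np.linalg.norm(d),'w',np.linalg.norm(e2-e3)); d/=np.linalg.norm(d); print('ang',np.degrees(np.arctan2(d[1],d[0])))
cr=e+d*.056; print('cradle',cr)
a,b=toworld(w,(313,212),.128),toworld(w,(313,414),.128);print('tube',(a+b)/2,np.linalg.norm(a-b))
s,p,r=toolpose(); t=cr-((a+b)/2-p); t[2]=.018;shift(t)"
```

```text
len 0.07597411476324177 w 0.03913198261042767
ang -126.5034860331733
cradle [0.43827884 0.06643451 0.02      ]
tube [0.43857963 0.06487177 0.128     ] 0.08608935671877761
t 14.8 tcp [0.4388 0.0667 0.1233] shift [ 0.001  -0.0012  0.1053] rot [0. 0. 0.] q6 [ 0.15 -0.18 -0.29  1.46  0.    2.36]
```

```bash
python3 -m handwheel '[0.001,-0.001,0.03,0,0,0,1, 0.001,-0.001,0.06,0,0,0,1, 0.001,-0.001,0.085,0,0,0,1, 0.001,-0.001,0.098,0,0,0,1, 0.001,-0.001,0.098,0,0,0,1]'; python3 -m handwheel '[0,0,0,0,0,0,1]'; python3 -c "
from h import *
shift([.438,.0675,.016])"
```

```text
time_s: 15.3
eef_pos: [0.4372, 0.0681, 0.0236]
tool_rot: [-0.0, 0.892, 0.451, -0.001]
ft_force: [-0.5, 0.0, 0.8]
opening: 0.169
time_s: 15.4
eef_pos: [0.4385, 0.0682, 0.0259]
tool_rot: [0.0, 0.892, 0.451, 0.0]
ft_force: [0.6, 0.1, 0.4]
opening: 0.168
t 15.4 tcp [0.4385 0.0682 0.0259] shift [-0.0009  0.      0.0099] rot [0. 0. 0.] q6 [ 0.15 -0.15 -0.45  1.27  0.    2.36]
```

```bash
python3 -m handwheel '[0,0,0.004,0,0,0,1, 0,0,0.008,0,0,0,1, 0,0,0.009,0,0,0,1, 0,0,0.009,0,0,0,1]'; python3 -m handwheel '[0,0,0,0,0,0,0.3, 0,0,0,0,0,0,0.3, 0,0,0,0,0,0,0.3, 0,0,-0.02,0,0,0,0.3, 0,0,-0.05,0,0,0,0.3]'; python3 -m handwheel '[0,0,-0.04,0,0,0,0, 0,0,-0.08,0,0,0,0, 0,0,-0.12,0,0,0,0, 0,0,-0.16,0,0,0,0, 0,0,-0.17,0,0,0,0]';  python3 -c "
from h import *
np.save('w9.npy',robot.get_calibration('wrist'),allow_pickle=True)
cv2.imwrite('pics/w9.png',robot.snapshot('wrist')[:,:,::-1])
shift([.5846,.343,.28],np.radians(0))
shift([.5846,.343,.28],np.radians(-36))"
```

```text
time_s: 15.8
eef_pos: [0.4379, 0.0679, 0.016]
tool_rot: [-0.0, 0.892, 0.451, 0.0]
ft_force: [0.0, 0.4, -0.6]
opening: 0.172
time_s: 16.3
eef_pos: [0.4367, 0.0678, 0.0652]
tool_rot: [-0.001, 0.892, 0.451, -0.002]
ft_force: [1.2, -0.6, 1.0]
opening: 0.353
time_s: 16.8
eef_pos: [0.439, 0.0681, 0.2404]
tool_rot: [0.001, 0.892, 0.451, 0.003]
ft_force: [0.0, -0.4, 0.3]
opening: 0.5
t 16.85 tcp [0.439  0.0681 0.2398] shift [ 0.3078 -0.0456 -0.0392] rot [  0.28  -0.14 -36.37] q6 [ 0.15 -0.17 -0.05  1.68  0.    2.36]
t 16.85 tcp [0.439  0.0681 0.2398] shift [ 0.3078 -0.0456 -0.0392] rot [ 0.22 -0.22 -0.37] q6 [ 0.15 -0.17 -0.05  1.68  0.    2.36]
```

View pics/w9.png

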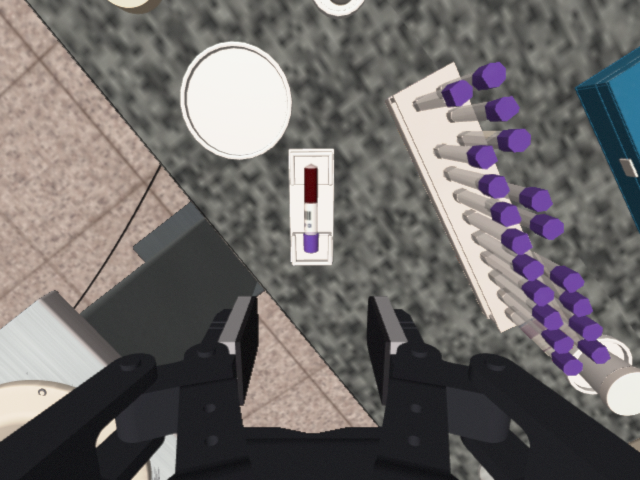

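The tube lies centred on both saddles. Now the bottle, with yaw 30° to keep the camera clear of the laptop screen.

```bash
python3 -m handwheel '[0.04,-0.006,0,0,0,-8,-0.2, 0.08,-0.012,0,0,0,-16,-0.2, 0.12,-0.018,-0.01,0,0,-24,-0.2, 0.16,-0.024,-0.02,0,0,-32,-0.2, 0.2,-0.03,-0.02,0,0,-40,-0.2]'; python3 -c "
from h import *
shift([.5846,.343,.255],np.radians(30))"
```

```text
time_s: 17.35
eef_pos: [0.5329, 0.2484, 0.2558]
tool_rot: [0.0, 0.682, 0.731, 0.0]
ft_force: [1.0, 0.3, 0.0]
opening: 0.6
t 17.35 tcp [0.5329 0.2484 0.2558] shift [0.0908 0.0581 0.0008] rot [ 1.000e-02 -0.000e+00 -2.603e+01] q6 [ 0.44  0.19  0.34  1.72 -0.    1.94]
```

```bash
python3 -m handwheel '[0.03,0.02,0,0,0,-8,-0.2, 0.06,0.04,0,0,0,-16,-0.2, 0.09,0.058,0,0,0,-24,-0.2, 0.091,0.058,0,0,0,-26,-0.2, 0.091,0.058,0,0,0,-26,-0.2]'; python3 -c "
from h import *
np.save('w10.npy',robot.get_calibration('wrist'),allow_pickle=True)
cv2.imwrite('pics/w10.png',robot.snapshot('wrist')[:,:,::-1])
shift([.5846,.343,.16],np.radians(30))"
```

```text
time_s: 17.85
eef_pos: [0.5844, 0.3421, 0.253]
tool_rot: [-0.001, 0.502, 0.865, -0.002]
ft_force: [0.4, 0.3, 0.3]
opening: 0.602
t 17.9 tcp [0.5843 0.3414 0.2542] shift [0.0012 0.0013 0.0942] rot [-0.15  0.01 -0.41] q6 [ 0.53  0.44  0.65  1.78 -0.    1.58]
```

View pics/w10.png

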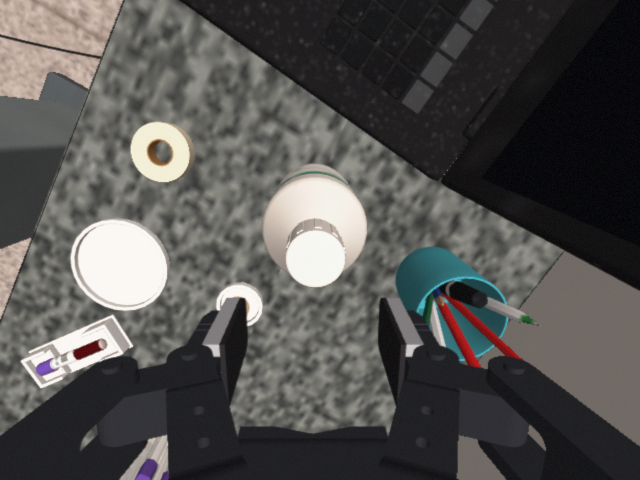

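The cap top is at (316,256), midway between the fingers, and the pen cup lies outside the right finger's path.

```bash
python3 -c "
from h import *
w=np.load('w10.npy',allow_pickle=True).item()
c=toworld(w,(316,256),.19);print(c,toworld(w,(119,264.5),.01))
shift([c[0],c[1],.16],np.radians(30))"
```

```text
[0.58382385 0.34562923 0.19      ] [0.44011375 0.18579774 0.01      ]
t 17.9 tcp [0.5843 0.3414 0.2542] shift [0.0039 0.0019 0.0941] rot [-0.15  0.01 -0.41] q6 [ 0.53  0.44  0.65  1.78 -0.    1.58]
```

```bash
python3 -m handwheel '[0.003,0.002,0.03,0,0,0,-0.2, 0.003,0.002,0.06,0,0,0,-0.2, 0.003,0.002,0.08,0,0,0,-0.2, 0.003,0.002,0.09,0,0,0,-0.2, 0.003,0.002,0.09,0,0,0,-0.2]'; python3 -m handwheel '[0,0,0,0,0,0,-0.2]'; python3 -c "
from h import *
shift([.5838,.3448,.16],np.radians(30))"
```

```text
time_s: 18.4
eef_pos: [0.5841, 0.344, 0.1651]
tool_rot: [-0.0, 0.503, 0.864, -0.001]
ft_force: [0.5, 0.4, 0.1]
opening: 0.602
time_s: 18.5
eef_pos: [0.5849, 0.3446, 0.1674]
tool_rot: [0.0, 0.503, 0.864, 0.001]
ft_force: [0.3, -0.4, 0.2]
opening: 0.601
t 18.5 tcp [0.5849 0.3446 0.1674] shift [ 0.0007 -0.0009  0.0074] rot [ 0.09 -0.   -0.42] q6 [ 0.53  0.39  0.42  1.59 -0.    1.59]
```

```bash
python3 -m handwheel '[0.001,-0.001,0.005,0,0,0,-0.2, 0.001,-0.001,0.005,0,0,0,-0.2, 0.001,-0.001,0.005,0,0,0,1, 0.001,-0.001,0.005,0,0,0,1, 0.001,-0.001,0.005,0,0,0,1]' 70; python3 -m handwheel '[0,0,0,0,0,0,1, 0,0,0,0,0,0,1, 0,0,0,0,0,0,1]'; python3 -m handwheel '[0,0,-0.005,0,0,0,1, 0,0,-0.015,0,0,0,1, 0,0,-0.03,0,0,0,1, 0,0,-0.04,0,0,0,1, 0,0,-0.04,0,0,0,1]'; python3 -c "
from h import *
shift([.441,.186,.2],np.radians(30))"
```

```text
time_s: 19.0
eef_pos: [0.5836, 0.3455, 0.1617]
tool_rot: [0.0, 0.503, 0.864, 0.001]
ft_force: [-0.9, 1.4, 4.0]
opening: 0.37
time_s: 19.3
eef_pos: [0.5835, 0.3455, 0.1617]
tool_rot: [0.0, 0.503, 0.864, 0.001]
ft_force: [0.4, 1.1, 5.1]
opening: 0.367
time_s: 19.8
eef_pos: [0.5838, 0.3455, 0.2027]
tool_rot: [0.001, 0.503, 0.864, 0.001]
ft_force: [0.3, -0.2, -5.5]
opening: 0.367
t 19.8 tcp [0.5838 0.3455 0.2027] shift [-0.068  -0.203   0.0022] rot [ 0.12  0.   -0.37] q6 [ 0.53  0.4   0.5   1.66 -0.    1.59]
```

```bash
python3 -m handwheel '[-0.005,-0.015,0,0,0,0,1, -0.013,-0.04,0,0,0,0,1, -0.023,-0.07,0,0,0,0,1, -0.033,-0.1,0,0,0,0,1, -0.043,-0.13,0,0,0,0,1]'; python3 -m handwheel '[-0.009,-0.028,0,0,0,0,1, -0.017,-0.052,0,0,0,0,1, -0.023,-0.068,0,0,0,0,1, -0.025,-0.073,0,0,0,0,1, -0.025,-0.073,0,0,0,0,1]'; python3 -m handwheel '[0,0,0,0,0,0,1]'; python3 -c "
from h import *
shift([.441,.1857,.165],np.radians(30))
np.save('w11.npy',robot.get_calibration('wrist'),allow_pickle=True)
cv2.imwrite('pics/w11.png',robot.snapshot('wrist')[:,:,::-1])"
```

```text
time_s: 20.3
eef_pos: [0.4905, 0.2426, 0.2001]
tool_rot: [-0.0, 0.503, 0.864, -0.0]
ft_force: [0.2, 0.3, -5.3]
opening: 0.37
time_s: 20.8
eef_pos: [0.4404, 0.1856, 0.201]
tool_rot: [0.0, 0.503, 0.864, 0.0]
ft_force: [-0.2, -0.1, -5.8]
opening: 0.369
time_s: 20.9
eef_pos: [0.441, 0.1862, 0.2008]
tool_rot: [0.0, 0.503, 0.864, 0.0]
ft_force: [-0.6, 0.8, -5.7]
opening: 0.368
t 20.9 tcp [0.441  0.1862 0.2008] shift [-0.0004 -0.0002  0.0358] rot [ 0.02 -0.01 -0.37] q6 [ 0.4  -0.09 -0.06  1.6   0.    1.45]
```

View pics/w11.png

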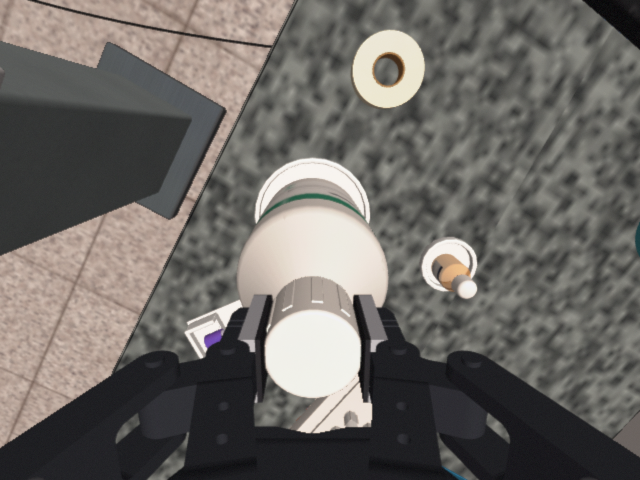

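The bottle (cap 313,352) is centred over the large ring (312,205) and hangs upright. The tube, vial and tape are undisturbed, so I lower it.

```bash
python3 -m handwheel '[0,0,0.01,0,0,0,1, 0,0,0.02,0,0,0,1, 0,0,0.028,0,0,0,1, 0,0,0.032,0,0,0,1, 0,0,0.032,0,0,0,1]'; python3 -m handwheel '[0,0,0,0,0,0,1, 0,0,0.002,0,0,0,1, 0,0,0.003,0,0,0,1, 0,0,0.003,0,0,0,1]'
```

```text
time_s: 21.45
eef_pos: [0.4402, 0.1857, 0.168]
tool_rot: [-0.0, 0.503, 0.864, -0.001]
ft_force: [-0.1, 0.4, -5.6]
opening: 0.372
time_s: 21.85
eef_pos: [0.4405, 0.1858, 0.166]
tool_rot: [0.0, 0.503, 0.864, 0.0]
ft_force: [0.1, 0.2, -5.3]
opening: 0.368
```

```bash
python3 -m handwheel '[0,0,0.001,0,0,0,1, 0,0,0.002,0,0,0,1, 0,0,0.002,0,0,0,1]'; python3 -m handwheel '[0,0,0,0,0,0,-0.2, 0,0,0,0,0,0,-0.2, 0,0,0,0,0,0,-0.2, 0,0,0,0,0,0,-0.2, 0,0,-0.02,0,0,0,-0.2]'; python3 -m handwheel '[0,0,-0.04,0,0,0,-0.2, 0,0,-0.08,0,0,0,-0.2, 0,0,-0.12,0,0,0,-0.2, 0,0,-0.15,0,0,0,-0.2, 0,0,-0.15,0,0,0,-0.2]'; python3 -c "
from h import *
print(robot.read_state()['eef_pos'])
np.save('w12.npy',robot.get_calibration('wrist'),allow_pickle=True)
a=robot.snapshot('wrist')[:,:,::-1];b=robot.snapshot('top')[170:340,160:480,::-1]
cv2.imwrite('pics/top12.png',b)
cv2.imwrite('pics/w12.png',np.vstack([a[:420,:],cv2.resize(b,(640,180)) if 0 else cv2.resize(b[:,:],(339,180)).copy() if 0 else np.pad(cv2.resize(b,(339,180)),((0,0),(0,301),(0,0)))]))"
```

```text
time_s: 22.15
eef_pos: [0.4407, 0.1859, 0.1646]
tool_rot: [0.0, 0.503, 0.864, 0.0]
ft_force: [-1.1, 0.7, 1.2]
opening: 0.366
time_s: 22.65
eef_pos: [0.4396, 0.1854, 0.182]
tool_rot: [-0.001, 0.503, 0.864, -0.002]
ft_force: [0.5, -0.5, 0.8]
opening: 0.601
time_s: 23.15
eef_pos: [0.4412, 0.1861, 0.3381]
tool_rot: [0.002, 0.503, 0.864, 0.002]
ft_force: [-0.4, 0.2, -0.2]
opening: 0.605
[0.44123393 0.18607379 0.33814387]
```

View pics/w12.png

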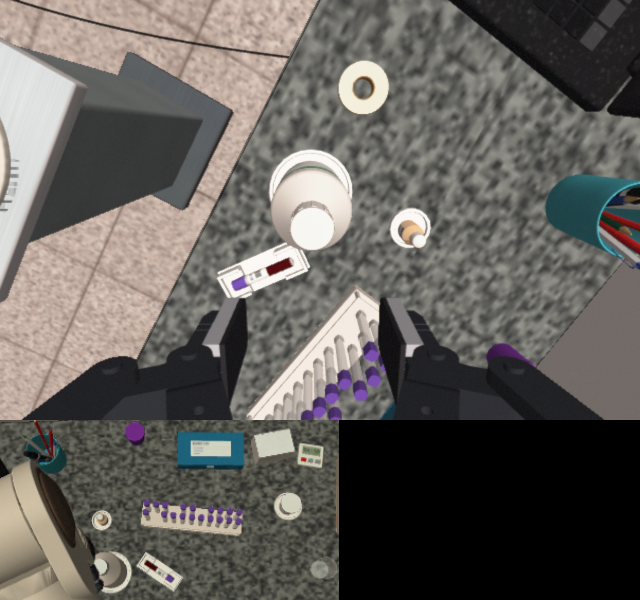

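The cap is at (312,229) and the ring at (311,191). The tube, vial and cup are in their holders, and the beaker and tape are unmoved. One numeric check, then I hand in.

```bash
python3 -m handwheel '[0,0,0,0,0,0,-0.2, 0,0,0,0,0,0,-0.2, 0,0,0,0,0,0,-0.2, 0,0,0,0,0,0,-0.2, 0,0,0,0,0,0,-0.2]'; python3 -c "
from h import *
w=np.load('w12.npy',allow_pickle=True).item()
print(toworld(w,(312,229),.193),toworld(w,(311,191),.01))
c=toworld(w,(312,229),.193)
assert np.hypot(c[0]-.441,c[1]-.1857)<.009
print(robot.sign_off())"
```

```text
time_s: 23.75
eef_pos: [0.4405, 0.1857, 0.3338]
tool_rot: [-0.0, 0.503, 0.864, -0.0]
ft_force: [-0.5, -0.4, 0.1]
opening: 0.601
[0.4420228 0.1844521 0.193    ] [0.44080529 0.18539295 0.01      ]
the job is handed in; nothing more can be done
None
```

I placed the cup, vial and tube in their holders, then the bottle last, and handed the job in at about 23.8 s of the 125 s allowed. `sign_off` gives no verdict, so the result is based on my own checks below.

- **Cup, vial and bottle:** in the last wrist picture of each, its axis was within about 3 mm of its holder's centre (bottle about 1.5 mm). All three stood upright.
- **Tube:** it lies in the channel, centred by eye. I did not compute its final offset.
- **Beaker and tape roll:** both looked unmoved in the last pictures, but I did not measure them.
- **Robot:** the gripper ended well above everything, touching nothing. The forces I read after each move stayed under 7 N.
- **Small disagreements:** the arm's position readings varied by 2–3 mm just after a move. The top and wrist cameras differed by up to about 4 mm, which is inside the fit tolerances.

No check failed.

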